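# Free the jammed valve housing and stand it up for inspection

## Task

The orange valve housing is jammed in a corner of the grey tote, its foot caught under a yellow corner ledge. Draw it out from under the ledge without forcing it up against the ledge, lay it on its flat back on the dark mat and let go, then take it again another way and gently stand it upright on its foot in the middle of the blue round plate. Leave the cap, the screwdriver and the jar alone.

Things in the scene. Friction and masses are not known exactly. Their poses are not given: they have to be found in the camera images.
- housing_mid (a point): Centre of the orange valve housing's bar, 110 mm long (x), 34 wide (y), 40 high (z). x points from foot to spout (26 mm diameter, 14 mm long, on the end), z away from its flat back. Starts lying on its back, z up; this point is 20 mm above the back. The flanks (+-y) are bare between foot and spout: grasp across 34 mm. 0.18 to 0.29 kg, balanced within 5 mm of here
- housing_lug (a point): Centre of the lug standing on the housing's top face, 19 mm towards the spout from housing_mid and 33 mm above it; axes as housing_mid. 10 mm thick along x, 26 wide along y; it rises from 40 to 66 mm above the flat back (this point: 53). It can be pinched from above across its 10 mm, fingers on the foot and spout sides
- housing_foot (a point): Centre of the outer face of the housing's square foot, 60 x 60 mm, 12 mm thick, 55 mm from housing_mid towards -x, flush with the flat back, so 60 mm high when lying; this point is 30 mm from the back (10 mm to the lug side of housing_mid). Axes as housing_mid. Standing upright: this face down, x up
- tote: Grey open tote, fixed; origin at the centre of its underside; outside 238 (x) x 168 (y) x 70 (z) mm, walls and floor 4 mm. The yellow ledges are in the corners of its -x end. The housing lies along the tote's x in one of these two corners, foot 1 to 5 mm from the -x end wall and from the side wall, spout towards +x
- ledges: The two yellow corner ledges, origin and axes as the tote: flat fixed plates 34 x 34 x 4 mm at wall-top height, over tote x -115 to -81 mm, underside 2.5 mm above the lying housing's foot. The foot is clear of it once drawn along tote +x by 40 mm or more; at the +x end there are no ledges and room to draw it 80 mm
- mat_top (a point): Centre of the top of the dark rubber mat fixed flat on the bench, 130 (x) x 170 (y) x 3 mm thick; its place and a small yaw vary, and it may change places with the plate
- plate_top (a point): Centre of the top of the blue round inspection plate, 130 mm in diameter, 8 mm high, fixed, with a thin white circle of 90 mm
- cap_mid (a point): Black round cap, 44 mm diameter, 20 mm high, in the tote's other ledge corner; this point is its centre. Leave alone
- driver: Screwdriver lying on the bench beyond the mat and plate. Leave alone
- jar_mid (a point): Small closed jar, 52 mm diameter, 55 mm high, on the bench beyond the mat and plate; this point is its centre. Leave alone
Not all that is in view belongs to the job. Of the things that look like the part that bears housing_mid, take the one that is nearest to the robot's base at the start.

How it is judged (in metres and radians):
On the way, in this order (a step that is already met when the one before it is completed fails the run):
1. the housing's foot is drawn out from under the ledge (x of housing_foot in the frame of tote above -0.088 m), for 0.05 s.
2. the housing lies on its flat back on the mat, let go and at rest (horizontal distance between housing_mid and mat_top below 0.07 m and angle between housing_mid's own z axis and vertical below 0.15 rad and height (world z) of housing_mid below 0.028 m and contact force between the fingers and housing below 0.1 N and linear speed of housing below 0.02 m/s), for 0.2 s.
At the end, for the whole second after the job is handed in: The housing stands still and upright (within 0.1 rad) on its foot on the blue plate, spout up, the foot's centre within 25 mm of the plate's centre (angle between housing_mid's own x axis and vertical below 0.1 rad and horizontal distance between housing_foot and plate_top below 0.025 m and z of housing_foot in the frame of plate_top between -0.004 and 0.004 m and linear speed of housing below 0.02 m/s and angular speed of housing below 0.2 rad/s); the robot touches nothing.
It fails at once if the housing is forced against the ledge (over 15 N) (contact force between housing and ledges above 15 N).
It fails at once if the housing is dropped or rammed on the plate (over 40 N) (contact force between housing and plate above 40 N).
It fails at once if the cap, the screwdriver or the jar is moved by more than 30 mm (distance of any of cap_mid, driver, jar_mid from where it was at the start of the episode above 0.03 m).
It also fails if it takes over 69 s, if anything falls off the work surface, if the arm or the gripper's body presses on something with over 40 N, if the wrist force passes 120 N, or if a joint passes its speed limit or range.

## Robot

A 6-joint arm with a two-finger parallel gripper is mounted at the origin on the work surface. World frame = base frame: x ahead of the robot, y to its left, z up, the work surface at z = 0. Lengths are in mm, angles in rad, forces in N, time in s.
With the tool pointing down it reaches from about 350 to 975 mm from the base axis. Payload 7.1 kg.
Tool frame: the origin (TCP) lies on the centre line of the jaws, within the pads' length; the fingertips stand 8 mm ahead of it and the grasp point (between the pads) lies 11 mm behind it; z points along the fingers, x is the direction in which the jaws open and shut, and the axes are right-handed (so a half turn about z gives the same grasp; the last joint's range is limited). The gripper opens to 88 mm and grips with 3 to 60 N. Pads are 20 mm wide; open, the fingers measure 115 mm over their backs; the gripper's body (75 mm by 178 mm) begins 61 mm behind the grasp point.
Start: joints at [-1.219, 0.423, 1.63, -0, 1.089, -0.019], TCP at [226.492, -582.5, 230.675] pointing down, gripper open.
Joint ranges: [-3, 3], [-0.9, 2.11], [0.09, 2.58], [-1.31, 4.45], [0.11, 2.69], [-2.54, 2.54]. Speed limits (rad/s): [2.39, 2.39, 3.01, 3.14, 3.14, 3.14].

## Interface

Orientations are given as a rotation vector (axis times angle).
In Python, from workcell import ctrl gives the robot as it stands.
- The arm moves only by the shell command python3 -m handwheel 'ROWS'. ROWS is JSON, a list of rows, each a list of 3 entries, a list of its own where there are three numbers: the turn, a rotation vector about the tool's x, y, z in rad, then the shift along the tool's x, y, z in mm, then the opening, from 0 (shut) to 1 (fully open). In form: [[[ax, ay, az], [tx, ty, tz], jaw], ...]. A call has exactly 10 rows; each row shifts and turns the pose as measured when the row begins, along the tool's axes as they then stand; what a row does not reach is not made up. A row lasts 1/12 s, in which the tool goes at most 41.7 mm and 7.16 degrees, less where a joint would pass 70% of its speed; a pose out of reach is approached as far as the arm can. A call with a gripper value outside its range is refused whole. The fingers move at their own pace and stop on an object; the grip force is fixed at half the most. Time passes only in rows, so rows that do not move let the fingers close, or fill a call up. It gives the time, the measured TCP pose, the force and the opening at its end, in the units of the state.
- ctrl.get_obs(): the state, without advancing time (a new reading comes with each control period).
- ctrl.get_image(name): name is "scene" or "top" or "wrist"; returns a dict with "pixels" (420x560x3 uint8, red, green, blue), "camera_matrix" (3x3 intrinsics, pixels), "rvec" (rotation vector, rad) and "tvec" (3), from world to camera coordinates, as OpenCV has them. Camera axes: x right, y down, z forward; pixel columns grow to the right and rows downward; lengths in mm; the calibration is good to about 2 mm. A picture is of the moment at which its call begins. There is no depth.
- ctrl.close_job(): hands the job in, once; it reports no verdict.
Trained networks look in a picture, given as the dict that the camera call returned (one of the last four; its "shot" number tells which), for a name from the list of things; names that differ only in an ending like _2 or _b are one class to them, and where a whole thing is asked for, a point or a joint stands for the part that bears it (a point fixed in the world has none). Each returns a list of dicts, best first, with "score" (0 to 1); they miss things now and then, are a little off and sometimes report something else, mostly with a low value. They report only what shows in the picture. A call takes as long as a camera call. They do not tell look-alikes from the thing itself.
- ctrl.look_for(picture, query): "position" ([x, y, z] in mm, in the coordinates of the camera as it stood for that picture, good to about 4 mm: the middle of the surface that is visible of it).
- ctrl.spot_point(picture, query): "position" ([x, y, z] in mm, in the coordinates of the camera as it stood for that picture, good to about 4 mm: a listed point, or the origin of a listed thing).
The state is a dict: "t": time; "qpos": joint angles; "qvel": joint speeds; "joint_torque": joint torques, N m; "ee_pos": TCP position; "orientation": TCP orientation; "ft_force": force on the tool from outside, world axes, zero at the start; "moment": the same for the moment, N m; "width": finger opening in mm.
Only numpy, scipy, OpenCV 4.12 (cv2) and the standard library are available. Lean on these libraries where they do the work, as an engineer would, in place of code of your own. Each camera call takes 0.05 s, during which the arm holds its last target.

## Working session

There is one attempt and no reset: what is moved stays moved. The work goes in short steps, Python scripts to look and compute and a shell command to move; the robot and the scene stay as the last step left them, time stands still between calls to the robot, and variables do not carry over. Pictures are saved under pics/ and viewed, and the job is handed in when it is done.

```bash
mkdir -p pics; ls; cat > h.py <<'E'
import numpy as np, cv2
from workcell import ctrl
def shot(n,save=None):
    p=ctrl.get_image(n)
    if save: cv2.imwrite('pics/'+save,np.ascontiguousarray(p['pixels'][:,:,::-1]))
    return p
def w(p,c):
    R=cv2.Rodrigues(np.array(p['rvec'],float))[0]
    return R.T@(np.array(c,float)-np.array(p['tvec'],float).ravel())
def px(p,X):
    return cv2.projectPoints(np.array([X],float),np.array(p['rvec'],float),np.array(p['tvec'],float),np.array(p['camera_matrix'],float),None)[0].ravel()
def atz(p,u,v,z):
    R=cv2.Rodrigues(np.array(p['rvec'],float))[0]; t=np.array(p['tvec'],float).ravel()
    d=R.T@(np.linalg.inv(np.array(p['camera_matrix'],float))@[u,v,1]); o=-R.T@t
    return o+d*(z-o[2])/d[2]
def st():
    o=ctrl.get_obs(); R=cv2.Rodrigues(np.array(o['orientation'],float))[0]
    print('t',round(o['t'],3),'p',np.round(o['ee_pos'],1),'w',round(o['width'],1),'F',np.round(o['ft_force'],1)); print(np.round(R,3)); print('q',np.round(o['qpos'],3))
    return o,R
E
python3 - <<'E'
from h import *
st()
for n in ['scene','top']:
    p=shot(n,n+'0.png')
    for q in ['housing_mid','housing_lug','housing_foot','tote','mat_top','plate_top','cap_mid','jar_mid','driver']:
        for r in ctrl.spot_point(p,q):
            X=w(p,r['position']); print(n,q,round(r['score'],2),np.round(X),np.round(px(p,X)))
shot('wrist','wrist0.png')
E
```

```text
pics
t 0.0 p [ 226.3 -582.   229.9] w 87.6 F [-0.1 -0.2 -0.8]
[[ 0.362 -0.932 -0.001]
 [-0.932 -0.362  0.001]
 [-0.002 -0.    -1.   ]]
q [-1.219  0.424  1.631  0.     1.089 -0.019]
scene housing_mid 0.78 [456. 487.  20.] [310. 148.]
scene housing_mid 0.75 [477. 303.  25.] [283. 172.]
scene housing_mid 0.63 [617. 488.  21.] [348. 163.]
scene housing_lug 0.85 [618. 506.  55.] [351. 153.]
scene housing_lug 0.84 [429. 488.  49.] [304. 138.]
scene housing_lug 0.63 [473. 283.  56.] [279. 167.]
scene housing_foot 0.95 [481. 362.  37.] [295. 162.]
scene housing_foot 0.71 [510. 491.  32.] [323. 150.]
scene housing_foot 0.52 [472. 305.  25.] [283. 172.]
scene tote 0.71 [507. 245.  -3.] [280. 191.]
scene mat_top 0.93 [511. -78.   3.] [213. 243.]
scene plate_top 0.57 [ 531. -311.   11.] [157. 293.]
scene plate_top 0.31 [ 732. -286.   28.] [219. 321.]
scene jar_mid 0.56 [ 732. -290.   28.] [218. 323.]
scene jar_mid 0.55 [514. -81.  -1.] [213. 246.]
scene driver 0.57 [739. -22.   3.] [287. 267.]
top housing_mid 0.81 [621. 487.  18.] [128. 204.]
top housing_mid 0.58 [473. 306.  22.] [190. 268.]
top housing_lug 0.97 [434. 487.  52.] [110. 277.]
top housing_lug 0.85 [614. 505.  53.] [115. 203.]
top housing_lug 0.63 [471. 289.  59.] [193. 268.]
top housing_foot 0.88 [506. 496.  27.] [115. 248.]
top housing_foot 0.66 [479. 362.  36.] [166. 263.]
top housing_foot 0.56 [626. 433.  30.] [147. 203.]
top housing_foot 0.51 [514. 241.  -2.] [219. 254.]
top housing_foot 0.16 [ 530. -311.    9.] [439. 267.]
top tote 0.61 [512. 245.   1.] [218. 255.]
top mat_top 0.61 [510. -78.   5.] [345. 267.]
top plate_top 0.74 [ 533. -309.   10.] [439. 266.]
top cap_mid 0.75 [567. 291.  16.] [201. 231.]
top jar_mid 0.69 [ 736. -288.   30.] [434. 185.]
top jar_mid 0.47 [480. 360.  37.] [167. 263.]
top driver 0.56 [735. -27.   2.] [330. 179.]
```

View pics/scene0.png

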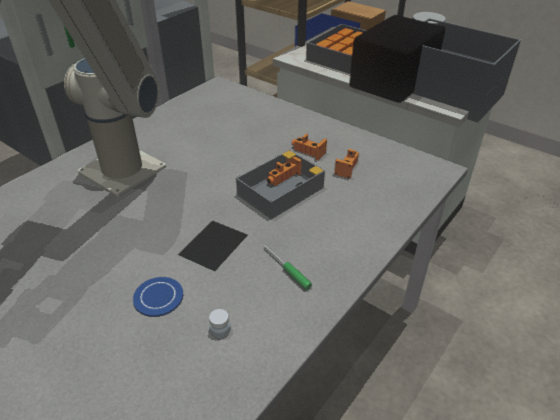

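View pics/top0.png

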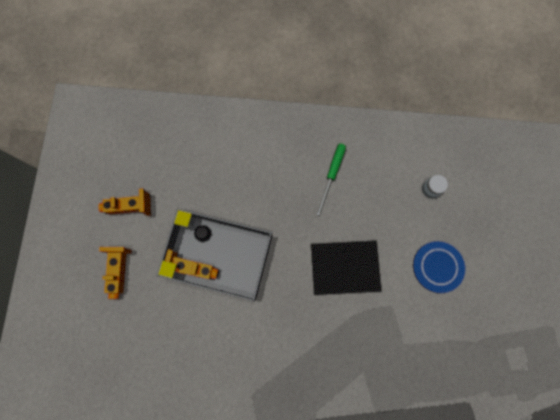

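The housing in the tote (top picture about 190,268, foot under the near yellow ledge) is the nearest look-alike. The tote, mat and plate reports agree with the pictures. I'll move the wrist over the tote, rounding the base.

```bash
python3 -m handwheel '[[[0,0,0],[-21,-26,0],1],[[0,0,0],[-21,-26,0],1],[[0,0,0],[-21,-26,0],1],[[0,0,0],[-21,-26,0],1],[[0,0,0],[-21,-26,0],1],[[0,0,0],[-21,-26,0],1],[[0,0,0],[-21,-26,0],1],[[0,0,0],[-21,-26,0],1],[[0,0,0],[-21,-26,0],1],[[0,0,0],[-21,-26,0],1]]'; python3 -m handwheel '[[[0,0,0],[-21,-26,0],1],[[0,0,0],[-21,-26,0],1],[[0,0,0],[-21,-26,0],1],[[0,0,0],[-21,-26,0],1],[[0,0,0],[-21,-26,0],1],[[0,0,0],[-30,-12,0],1],[[0,0,0],[-30,-12,0],1],[[0,0,0],[-30,-12,0],1],[[0,0,0],[-30,-12,0],1],[[0,0,0],[-30,-12,0],1]]'
python3 - <<'E'
from h import *
st()
E
```

```text
t: 1.88
ee_pos: [396.7, -287.5, 230.5]
orientation: [2.581, -1.786, 0.008]
ft_force: [0.6, -0.0, -0.7]
width: 88.1
t: 2.72
ee_pos: [491.9, 33.7, 231.3]
orientation: [2.583, -1.788, 0.02]
ft_force: [-0.1, -0.4, 0.1]
width: 87.4
t 2.717 p [491.9  33.7 231.3] w 87.4 F [-0.1 -0.4  0.1]
[[ 0.352 -0.936  0.01 ]
 [-0.936 -0.352 -0.008]
 [ 0.011 -0.007 -1.   ]]
q [ 0.049  0.224  1.921 -0.01   0.986  1.266]
```

View pics/wrist0.png

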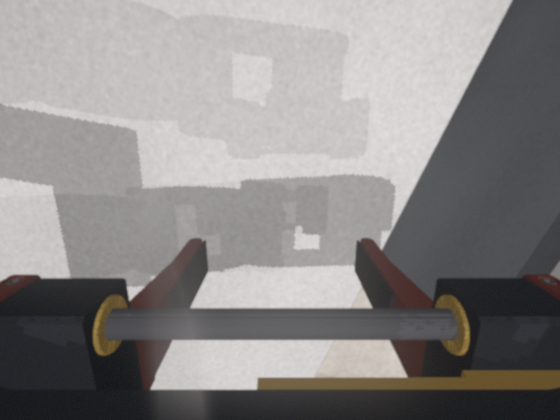

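```bash
python3 -m handwheel '[[[0,0,0.12],[0,0,0],1],[[0,0,0.12],[0,0,0],1],[[0,0,0.12],[0,0,0],0.6],[[0,0,0.12],[0,0,0],0.6],[[0,0,0],[-38,6,0],0.6],[[0,0,0],[-38,6,0],0.6],[[0,0,0],[-38,6,0],0.6],[[0,0,0],[-38,6,0],0.6],[[0,0,0],[-38,6,0],0.6],[[0,0,0],[-38,6,0],0.6]]'
python3 - <<'E'
from h import *
st()
p=shot('wrist','wrist1.png')
R=cv2.Rodrigues(np.array(p['rvec'],float))[0]; print('cam',-R.T@np.array(p['tvec']).ravel()); print(R)
for q in ['housing_mid','housing_lug','housing_foot','tote','ledges','cap_mid']:
    for r in ctrl.spot_point(p,q):
        X=w(p,r['position']); print(q,round(r['score'],2),np.round(X),np.round(px(p,X)))
E
```

```text
t: 3.55
ee_pos: [488.3, 275.0, 231.6]
orientation: [-2.048, 2.374, -0.024]
ft_force: [1.1, -0.5, 0.3]
width: 52.5
t 3.55 p [488.3 275.  231.6] w 52.5 F [ 1.1 -0.5  0.3]
[[-0.147 -0.989  0.015]
 [-0.989  0.147 -0.007]
 [ 0.005 -0.016 -1.   ]]
q [ 0.499  0.324  1.78  -0.016  1.028  2.225]
cam [561.03361851 265.00365416 386.43342989]
[[-0.14600352 -0.98927823  0.00339883]
 [-0.9541486   0.14172472  0.26365615]
 [-0.26131098  0.03525173 -0.96461074]]
housing_mid 0.97 [454. 486.  17.] [125. 235.]
housing_mid 0.83 [474. 307.  24.] [257. 203.]
housing_mid 0.63 [619. 490.  17.] [ 82. 104.]
housing_mid 0.57 [563. 284.  12.] [264. 127.]
housing_lug 0.66 [473. 284.  56.] [274. 208.]
housing_lug 0.56 [431. 484.  53.] [118. 263.]
housing_foot 0.95 [479. 358.  33.] [214. 206.]
housing_foot 0.78 [625. 432.  28.] [124.  90.]
housing_foot 0.62 [511. 492.  27.] [103. 196.]
cap_mid 0.91 [565. 288.  13.] [260. 126.]
```

View pics/wrist1.png

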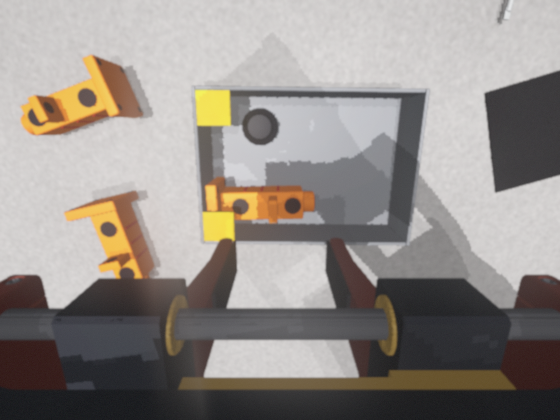

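```bash
python3 - <<'E'
from h import *
p=shot('wrist')
c=[atz(p,u,v,70) for u,v in [(193,87),(429,90),(411,244),(202,244)]]
for a in c: print(np.round(a))
print('sides',[round(np.linalg.norm(c[i]-c[(i+1)%4])) for i in range(4)],'centre',np.mean(c,0))
for a,b in [(0,1),(3,2)]: d=c[b]-c[a]; print(np.degrees(np.arctan2(d[1],d[0])))
for n,uv,z in [('lug top foot edge mid',(268,207),70),('lug top spout side',(278,207),70),('foot outer top',(206,194),64),('foot outer top b',(207,212),64),('bar end top lo',(301,219),44),('bar end top hi',(301,188),44),('spout tip',(315,202),20)]: print(n,np.round(atz(p,*uv,z),1))
im=p['pixels'][170:260,190:330,::-1]; cv2.imwrite('pics/crop1.png',cv2.resize(im,None,fx=5.5,fy=5.5,interpolation=cv2.INTER_CUBIC))
E
```

```text
[611. 341.  70.]
[574. 110.  70.]
[411. 133.  70.]
[447. 368.  70.]
sides [234, 164, 237, 166] centre [510.56744879 238.19208398  70.        ]
-99.0961662211546
-98.53977059425881
lug top foot edge mid [478.5 287.2  70. ]
lug top spout side [476.9 276.4  70. ]
foot outer top [501.7 353.   64. ]
foot outer top b [481.3 356.3  64. ]
bar end top lo [451.1 252.5  44. ]
bar end top hi [488.7 247.6  44. ]
spout tip [463.1 231.4  20. ]
```

View pics/crop1.png

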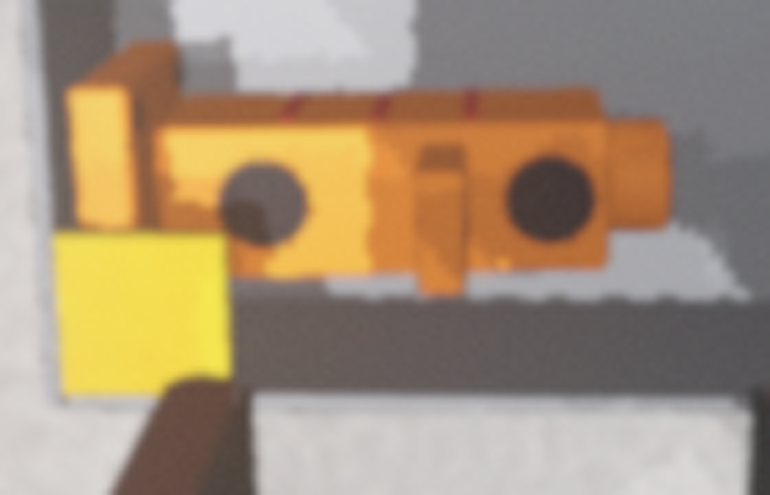

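```bash
python3 - <<'E'
from h import *
p=shot('wrist')
print(np.round(atz(p,190+440/5.5,170+230/5.5,70),1), [np.round(atz(p,190+x/5.5,170+y/5.5,70),1) for x,y in [(415,170),(465,170),(417,293),(465,293)]])
print('bar corners',[np.round(atz(p,190+x/5.5,170+y/5.5,44),1) for x,y in [(152,125),(607,122),(607,265)]])
o,R=st()
lug=np.array([474,283,0])
for r in ctrl.spot_point(p,'housing_lug')+ctrl.spot_point(p,'housing_mid')+ctrl.spot_point(p,'housing_foot'): print(r['score'],w(p,r['position']).round(1))
E
```

```text
[472.9 285.8  70. ] [array([485.9, 288.8,  70. ]), array([484.4, 279. ,  70. ]), array([460.5, 292.5,  70. ]), array([459. , 282.9,  70. ])]
bar corners [array([497.7, 344.8,  44. ]), array([484. , 248.9,  44. ]), array([452.4, 253.1,  44. ])]
t 4.0 p [488.8 271.9 231.4] w 52.8 F [ 0.7 -0.5  0.2]
[[-0.148 -0.989  0.015]
 [-0.989  0.148 -0.008]
 [ 0.005 -0.015 -1.   ]]
q [ 0.494  0.323  1.782 -0.016  1.028  2.221]
0.69 [472.1 281.5  55.7]
0.61 [428.7 484.3  53.3]
0.56 [617.  508.4  50.3]
0.89 [623.  490.   18.5]
0.65 [477.  306.7  25.2]
0.57 [452.3 487.2  19.4]
0.75 [513.  -82.4   2.1]
0.74 [510.9 498.   28.3]
0.69 [625.9 431.9  28.5]
0.6 [478.6 356.   33. ]
```

```bash
python3 -m handwheel '[[[-0.016,-0.006,0],[-5,9,0],0.38],[[0,0,0],[-5,9,20],0.38],[[0,0,0],[0,0,30],0.38],[[0,0,0],[0,0,30],0.38],[[0,0,0],[0,0,30],0.38],[[0,0,0],[0,0,15],0.38],[[0,0,0],[0,0,0],0.38],[[0,0,0],[0,0,0],0.38],[[0,0,0],[0,0,0],0.38],[[0,0,0],[0,0,0],0.38]]'
python3 - <<'E'
from h import *
st()
p=shot('wrist','wrist2.png')
for q in ['housing_lug','housing_mid']:
    for r in ctrl.spot_point(p,q)[:2]:
        X=w(p,r['position']); print(q,round(r['score'],2),np.round(X,1),np.round(px(p,X)))
E
```

```text
t: 4.98
ee_pos: [472.2, 287.4, 106.4]
orientation: [-2.04, 2.381, 0.01]
ft_force: [0.1, -0.7, 0.9]
width: 33.7
t 4.983 p [472.2 287.4 106.4] w 33.7 F [ 0.1 -0.7  0.9]
[[-0.154 -0.988  0.001]
 [-0.988  0.154  0.009]
 [-0.009  0.001 -1.   ]]
q [0.521 0.494 1.872 0.011 0.771 2.239]
housing_lug 0.78 [471.4 283.7  53.9] [287. 229.]
housing_lug 0.58 [430.  485.1  52.2] [ 49. 311.]
housing_mid 0.77 [478.1 307.9  25.1] [256. 213.]
housing_mid 0.63 [455.4 484.8  21.4] [ 65. 265.]
```

View pics/wrist2.png

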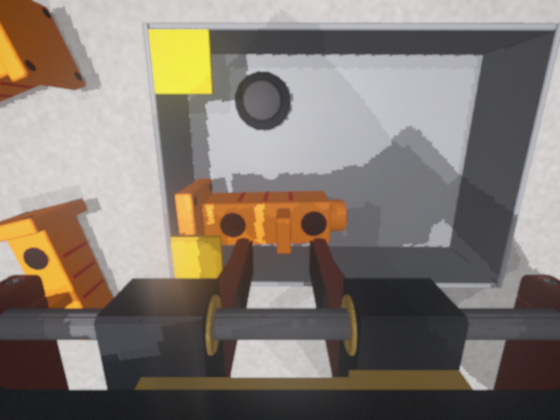

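```bash
python3 - <<'E'
from h import *
p=shot('wrist')
im=p['pixels'][170:290,200:370,::-1]; cv2.imwrite('pics/crop2.png',cv2.resize(im,None,fx=4.7,fy=4.7,interpolation=cv2.INTER_CUBIC))
o,R=st()
for y in (-10,10):
  for x in(-17,17):
    print(px(p,np.array(o['ee_pos'])+R@[x,y,8]).round())
print(px(p,np.array(o['ee_pos'])+R@[0,0,8]))
E
```

```text
t 5.183 p [472.4 287.4 106.4] w 33.5 F [0.8 0.8 0.6]
[[-0.154 -0.988  0.001]
 [-0.988  0.154  0.009]
 [-0.009  0.    -1.   ]]
q [0.521 0.493 1.872 0.01  0.771 2.239]
[252. 239.]
[311. 239.]
[253. 270.]
[310. 270.]
[281.2806654  254.84988851]
```

View pics/crop2.png

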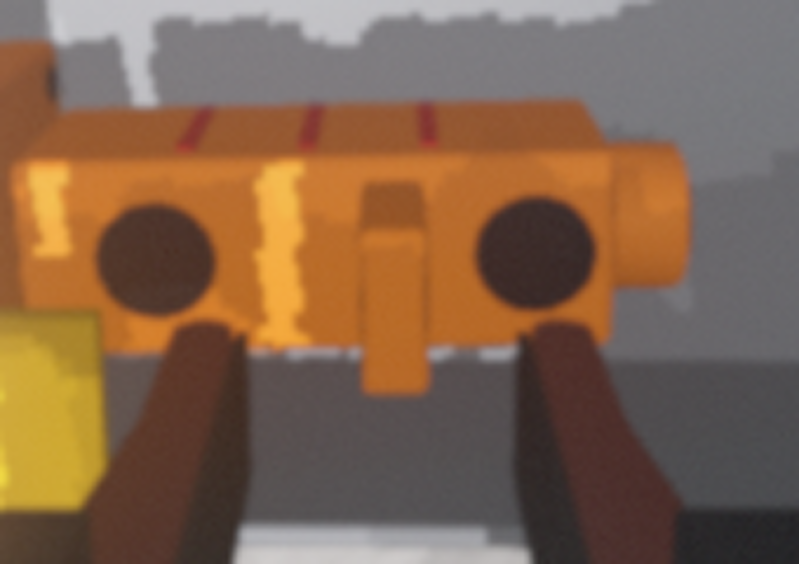

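```bash
python3 - <<'E'
from h import *
p=shot('wrist')
print(atz(p,284,236.4,70).round(1), atz(p,284,219,70).round(1), atz(p,284,253,70).round(1))
E
```

```text
[472.5 285.8  70. ] [484.9 283.9  70. ] [460.3 287.6  70. ]
```

```bash
python3 -m handwheel '[[[0,0,0],[2,0,15],0.38],[[0,0,0],[0,0,15],0.38],[[0,0,0],[0,0,10],0.38],[[0,0,0],[0,0,5],0.38],[[0,0,0],[0,0,3],0.38],[[0,0,0],[0,0,0],0.38],[[0,0,0],[0,0,0],0],[[0,0,0],[0,0,0],0],[[0,0,0],[0,0,0],0],[[0,0,0],[0,0,0],0]]'
python3 - <<'E'
from h import *
st()
p=shot('wrist','wrist3.png')
E
```

```text
t: 6.07
ee_pos: [474.9, 287.4, 60.4]
orientation: [-2.035, 2.376, 0.007]
ft_force: [-1.1, 0.4, -1.1]
width: 9.7
t 6.067 p [474.9 287.4  60.4] w 9.7 F [-1.1  0.4 -1.1]
[[-0.154 -0.988  0.007]
 [-0.988  0.154  0.013]
 [-0.014 -0.005 -1.   ]]
q [0.519 0.57  1.886 0.012 0.673 2.235]
```

View pics/wrist3.png

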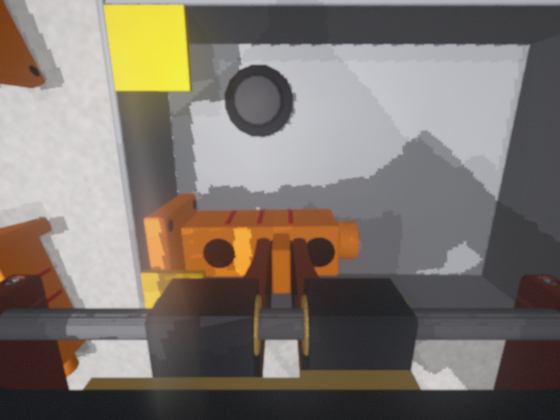

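```bash
python3 -m handwheel '[[[0,0,0],[3,0,0],0],[[0,0,0],[5,0,0],0],[[0,0,0],[7,0,0],0],[[0,0,0],[7,0,0],0],[[0,0,0],[7,0,0],0],[[0,0,0],[7,0,0],0],[[0,0,0],[7,0,0],0],[[0,0,0],[7,0,0],0],[[0,0,0],[7,0,0],0],[[0,0,0],[0,0,0],0]]'
python3 - <<'E'
from h import *
st()
p=shot('wrist','wrist4.png')
E
```

```text
t: 6.95
ee_pos: [466.0, 225.3, 60.7]
orientation: [-2.032, 2.374, 0.007]
ft_force: [-0.6, -0.4, -2.0]
width: 9.9
t 6.95 p [466.  225.3  60.7] w 9.9 F [-0.6 -0.4 -2. ]
[[-0.154 -0.988  0.01 ]
 [-0.988  0.154  0.014]
 [-0.016 -0.008 -1.   ]]
q [0.422 0.532 1.97  0.015 0.625 2.136]
```

View pics/wrist4.png

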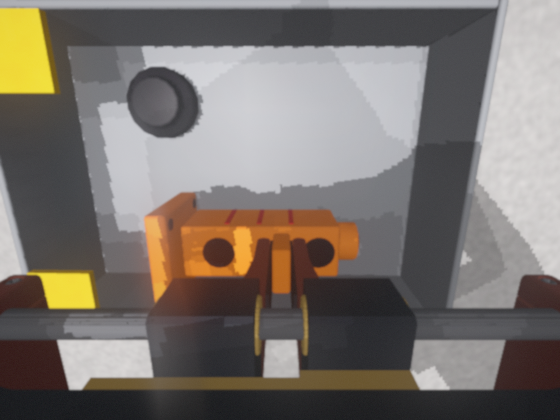

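Drawn out 62 mm with little force; both ledges are clear of the foot (foot at pixel x 150–195, ledge ends at x 95). Lifting and carrying it to the mat.

```bash
python3 -m handwheel '[[[0,0,0],[0,0,-8],0],[[0,0,0],[0,0,-16],0],[[0,0,0],[0,0,-22],0],[[0,0,0],[0,0,-22],0],[[0,0,0],[0,0,-22],0],[[0,0,0],[0,0,-22],0],[[0,0,0],[8,-3,-8],0],[[0,0,0],[18,-7,0],0],[[0,0,0],[25,-9,0],0],[[0,0,0],[29,-11,0],0]]' && python3 -m handwheel '[[[0,0,0],[29,-11,0],0],[[0,0,0],[29,-11,0],0],[[0,0,0],[29,-11,0],0],[[0,0,0],[29,-11,0],0],[[0,0,0],[29,-11,0],0],[[0,0,0],[29,-11,0],0],[[0,0,0],[20,-7,0],0],[[0,0,-0.06],[10,-4,0],0],[[0,0,-0.11],[0,0,0],0],[[0,0,-0.11],[0,0,0],0]]'
python3 - <<'E'
from h import *
st()
p=shot('wrist','wrist5.png')
E
```

```text
t: 7.83
ee_pos: [479.2, 140.2, 185.7]
orientation: [-2.048, 2.37, 0.009]
ft_force: [0.3, 0.1, -2.4]
width: 9.9
t: 8.67
ee_pos: [522.4, -93.1, 179.3]
orientation: [-2.37, 2.058, 0.014]
ft_force: [-0.6, -0.2, -3.0]
width: 10.1
t 8.667 p [522.4 -93.1 179.3] w 10.1 F [-0.6 -0.2 -3. ]
[[ 0.14  -0.99  -0.005]
 [-0.99  -0.14   0.008]
 [-0.009  0.004 -1.   ]]
q [-0.203  0.358  1.874  0.009  0.916  1.222]
```

View pics/wrist5.png

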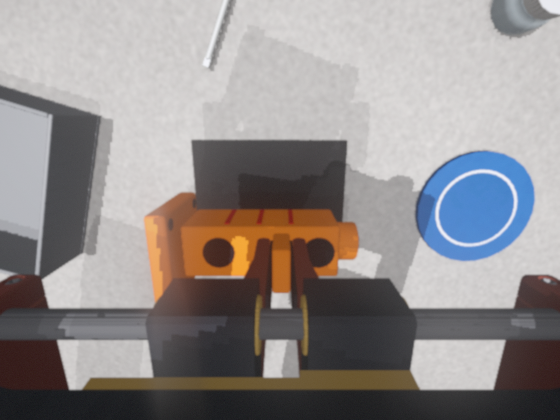

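```bash
python3 -m handwheel '[[[0,0,-0.12],[-5,-3,0],0],[[0,0,-0.12],[-5,-3,0],0],[[0,0,-0.12],[0,0,0],0],[[0,0,-0.12],[0,0,0],0],[[0,0,-0.12],[0,0,0],0],[[0,0,-0.12],[0,0,0],0],[[0,0,-0.12],[0,0,0],0],[[0,0,-0.12],[0,0,0],0],[[0,0,-0.12],[0,0,0],0],[[0,0,-0.12],[0,0,0],0]]'
python3 - <<'E'
from h import *
st()
for n in ['wrist','scene']:
  p=shot(n,n+'6.png')
  for q in ['mat_top','plate_top']:
    for r in ctrl.spot_point(p,q)[:2]:
        X=w(p,r['position']); print(q,round(r['score'],2),np.round(X,1),np.round(px(p,X)))
E
```

```text
t: 9.55
ee_pos: [520.4, -82.7, 174.5]
orientation: [-3.119, 0.31, 0.025]
ft_force: [0.1, -1.0, -1.8]
width: 9.7
t 9.55 p [520.4 -82.7 174.5] w 9.7 F [ 0.1 -1.  -1.8]
[[ 0.98  -0.197 -0.015]
 [-0.196 -0.98   0.009]
 [-0.017 -0.006 -1.   ]]
q [-0.183  0.364  1.879  0.007  0.916  0.01 ]
mat_top 0.92 [513.  -82.2   2. ] [278. 194.]
mat_top 0.92 [ 5.134e+02 -7.900e+01  5.000e-01] [214. 244.]
plate_top 0.85 [ 533.7 -309.5   10.7] [158. 294.]
```

View pics/wrist6.png

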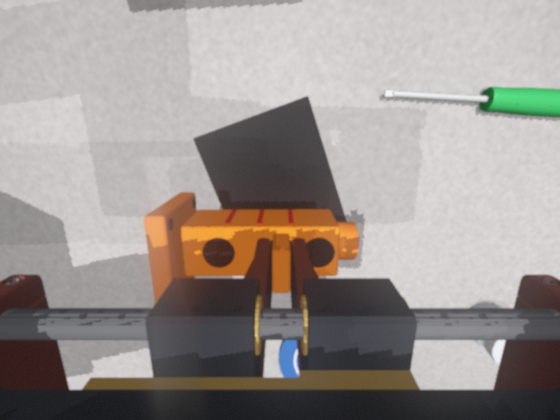

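View pics/scene6.png

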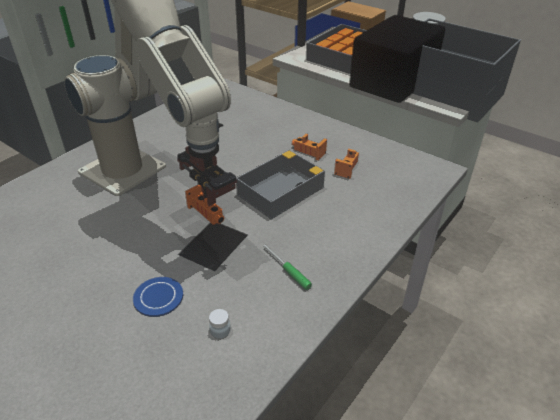

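```bash
python3 -m handwheel '[[[0,0,0],[4,0,15],0],[[0,0,0],[3,0,25],0],[[0,0,0],[0,0,25],0],[[0,0,0],[0,0,20],0],[[0,0,0],[0,0,12],0],[[0,0,0],[0,0,6],0],[[0,0,0],[0,0,3],0],[[0,0,0],[0,0,2],0],[[0,0,0],[0,0,0],0],[[0,0,0],[0,0,0],0]]'
python3 - <<'E'
from h import *
st()
E
```

```text
t: 10.68
ee_pos: [530.3, -84.0, 65.3]
orientation: [-3.115, 0.355, 0.012]
ft_force: [0.3, 0.9, -3.5]
width: 9.8
t 10.683 p [530.3 -84.   65.3] w 9.8 F [ 0.3  0.9 -3.5]
[[ 0.974 -0.225 -0.007]
 [-0.225 -0.974  0.007]
 [-0.008 -0.005 -1.   ]]
q [-0.183  0.55   1.911  0.009  0.689  0.037]
```

```bash
python3 -m handwheel '[[[0,0,0],[0,0,2],0],[[0,0,0],[0,0,2],0],[[0,0,0],[0,0,1.5],0],[[0,0,0],[0,0,1],0],[[0,0,0],[0,0,0],0],[[0,0,0],[0,0,0],0],[[0,0,0],[0,0,0],0],[[0,0,0],[0,0,0],0],[[0,0,0],[0,0,0],0],[[0,0,0],[0,0,0],0]]'
python3 - <<'E'
from h import *
st()
E
```

```text
t: 11.52
ee_pos: [532.3, -84.3, 61.1]
orientation: [-3.115, 0.356, 0.003]
ft_force: [0.0, 0.3, -1.8]
width: 9.6
t 11.517 p [532.3 -84.3  61.1] w 9.6 F [ 0.   0.3 -1.8]
[[ 0.974 -0.225 -0.001]
 [-0.225 -0.974  0.006]
 [-0.003 -0.006 -1.   ]]
q [-0.182  0.557  1.911  0.009  0.675  0.038]
```

```bash
python3 -m handwheel '[[[0,0,0],[0,0,1],0],[[0,0,0],[0,0,1],0],[[0,0,0],[0,0,0],0],[[0,0,0],[0,0,0],0.4],[[0,0,0],[0,0,0],0.4],[[0,0,0],[0,0,0],0.4],[[0,0,0],[0,0,0],0.4],[[0,0,0],[0,0,-8],0.4],[[0,0,0],[0,0,-20],0.4],[[0,0,0],[0,0,-20],0.4]]' && python3 -m handwheel '[[[0,0,0],[0,0,-25],0.8],[[0,0,0],[0,0,-25],0.8],[[0,0,0],[0,0,-25],0.8],[[0,0,0],[0,0,-25],0.8],[[0,0,0.12],[0,0,-10],0.8],[[0,0,0.12],[0,0,0],0.8],[[0,0,0.12],[0,0,0],0.8],[[0,0,0.12],[0,0,0],0.8],[[0,0,0.12],[0,0,0],0.8],[[0,0,0.12],[0,0,0],0.8]]'
python3 - <<'E'
from h import *
st()
p=shot('wrist','wrist7.png')
for q in ['housing_lug','housing_mid','housing_foot','mat_top']:
    for r in ctrl.spot_point(p,q)[:2]:
        X=w(p,r['position']); print(q,round(r['score'],2),np.round(X,1),np.round(px(p,X)))
E
```

```text
t: 12.35
ee_pos: [530.5, -84.3, 106.2]
orientation: [-3.115, 0.356, 0.012]
ft_force: [0.3, -1.1, 0.9]
width: 35.3
t: 13.18
ee_pos: [533.1, -85.4, 234.3]
orientation: [-2.771, 1.465, -0.005]
ft_force: [0.2, 1.1, 0.6]
width: 70.3
t 13.183 p [533.1 -85.4 234.3] w 70.3 F [0.2 1.1 0.6]
[[ 0.563 -0.826  0.006]
 [-0.827 -0.563  0.005]
 [-0.    -0.008 -1.   ]]
q [-0.184  0.292  1.819  0.007  1.026  0.785]
housing_lug 0.91 [532.9 -90.1  55.3] [285. 194.]
housing_mid 0.85 [511.5 -80.5  27.9] [269. 199.]
housing_foot 0.8 [457.2 -71.6  30. ] [239. 230.]
mat_top 0.91 [512.9 -81.9   2.6] [271. 194.]
mat_top 0.32 [511.3 -79.3  22.3] [268. 198.]
```

View pics/wrist7.png

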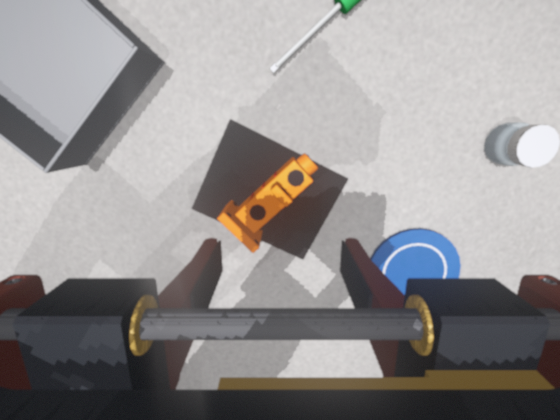

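Housing lies flat on the mat at about (511,-80), axis azimuth about -13°, let go. Next I check the wrist geometry for the tilted re-grasp.

```bash
python3 - <<'E'
import numpy as np
D=[(.424,1.631,624.4,229.9),(.224,1.921,493,231.3),(.324,1.780,560.4,231.6),(.494,1.872,552.8,106.4),(.57,1.886,555.6,60.4),(.532,1.97,517.6,60.7),(.358,1.874,530.6,179.3),(.557,1.911,538.9,61.1),(.292,1.819,540,234.3)]
A=[];b=[]
for q2,q3,r,z in D:
    s=q2+q3
    A.append([1,0,np.sin(q2),np.sin(s)]);b.append(r)
    A.append([0,1,np.cos(q2),np.cos(s)]);b.append(z)
x,res,rk,sv=np.linalg.lstsq(np.array(A),np.array(b),rcond=None);print(x,np.array(A)@x-b)
E
python3 - <<'E'
from h import *
p=shot('wrist')
im=p['pixels'][140:260,210:330,::-1]; cv2.imwrite('pics/crop7.png',cv2.resize(im,None,fx=5,fy=5,interpolation=cv2.INTER_CUBIC))
E
```

```text
[  3.37983918  23.70100025 471.60576159 466.54901893] [-14.07974582   6.46604925   6.86458367  -1.18922043  -5.09516844
   2.02442302   0.84172255  -0.5957672   -2.33952814  -0.78309707
   3.47409599  -4.90230564   6.25684096  -0.38577571   4.8228063
  -1.72688205  -0.74560707   1.09257584]
```

View pics/crop7.png

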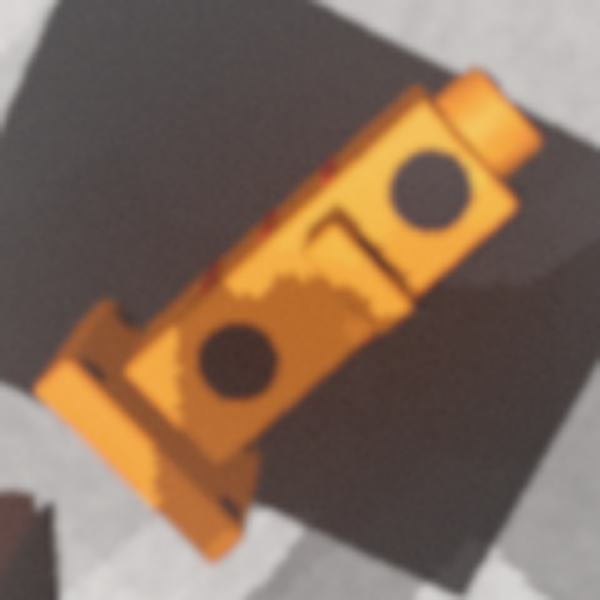

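```bash
python3 -m handwheel '[[[0,0,0.118],[0,0,0],0.65],[[0,0,0.118],[0,0,0],0.65],[[0,0,0.118],[0,0,0],0.65],[[0,0,0.118],[0,0,0],0.65],[[0,0,0.118],[0,0,0],0.65],[[0,0,0.118],[0,0,0],0.65],[[0,0,0.118],[0,0,0],0.65],[[-0.12,0,0],[0,-10,0],0.65],[[-0.12,0,0],[0,-10,0],0.65],[[-0.12,0,0],[0,-10,0],0.65]]' && python3 -m handwheel '[[[-0.12,0,0],[0,-10,0],0.65],[[-0.12,0,0],[0,-10,0],0.65],[[-0.12,0,0],[0,-10,0],0.65],[[-0.08,0,0],[0,0,0],0.65],[[0,0,0],[0,0,0],0.65],[[0,0,0],[0,0,0],0.65],[[0,0,0],[0,0,0],0.65],[[0,0,0],[0,0,0],0.65],[[0,0,0],[0,0,0],0.65],[[0,0,0],[0,0,0],0.65]]'
python3 - <<'E'
from h import *
st()
E
```

```text
t: 14.32
ee_pos: [553.7, -90.4, 230.8]
orientation: [1.786, -2.266, -0.432]
ft_force: [1.3, -0.5, -0.5]
width: 56.9
t: 15.15
ee_pos: [582.7, -97.4, 214.3]
orientation: [1.564, -1.948, -0.874]
ft_force: [0.1, 0.1, 0.4]
width: 57.3
t 15.15 p [582.7 -97.4 214.3] w 57.3 F [0.1 0.1 0.4]
[[-0.224 -0.661 -0.716]
 [-0.974  0.139  0.176]
 [-0.017  0.738 -0.675]]
q [-0.201  0.815  1.205  0.032  1.95   1.587]
```

```bash
cat > kin.py <<'E'
import numpy as np
from scipy.spatial.transform import Rotation as Ro
from scipy.optimize import least_squares
# q, pos
D=[([-1.219,.424,1.631,0,1.089,-.019],[226.3,-582,229.9]),
([.049,.224,1.921,-.01,.986,1.266],[491.9,33.7,231.3]),
([.494,.323,1.782,-.016,1.028,2.221],[488.8,271.9,231.4]),
([.521,.494,1.872,.011,.771,2.239],[472.2,287.4,106.4]),
([.519,.57,1.886,.012,.673,2.235],[474.9,287.4,60.4]),
([.422,.532,1.97,.015,.625,2.136],[466,225.3,60.7]),
([-.203,.358,1.874,.009,.916,1.222],[522.4,-93.1,179.3]),
([-.183,.55,1.911,.009,.689,.037],[530.3,-84,65.3]),
([-.184,.292,1.819,.007,1.026,.785],[533.1,-85.4,234.3]),
([-.201,.815,1.205,.032,1.95,1.587],[582.7,-97.4,214.3])]
def rz(a): return Ro.from_euler('z',a).as_matrix()
def ry(a): return Ro.from_euler('y',a).as_matrix()
def fk(q,P):
    a1,d1,L1,L2,e,L5=P
    B=rz(q[0]); R4=ry(q[1]+q[2])
    R=B@R4@rz(q[3])@ry(q[4])@rz(q[5]+np.pi)
    p=B@(np.array([a1,0,d1])+ry(q[1])@[0,0,L1]+R4@[e,0,L2])+R@[0,0,L5]
    return p,R
f=lambda P: np.concatenate([fk(q,P)[0]-p for q,p in D])
P=least_squares(f,[0,250,470,460,0,230]).x
E
python3 - <<'E'
from kin import *
print(P.round(1), np.round(f(P).reshape(-1,3),1)); print(fk(D[-1][0],P)[1].round(3)); print(fk(D[4][0],P)[1].round(3))
E
```

```text
[ -2.2 318.4 575.5 487.7  85.1 311.3] [[-10.6  -5.5  -0.6]
 [ -0.1 -12.2   0.6]
 [  5.9 -10.3  -0.1]
 [  6.1 -10.2  -0.4]
 [  6.1 -10.   -0.1]
 [  4.6 -11.    0.3]
 [ -2.7 -11.6   0.2]
 [ -2.2 -11.9  -0.1]
 [ -2.5 -11.5   0.1]
 [ -3.1 -11.3   0.1]]
[[-0.224 -0.661 -0.716]
 [-0.974  0.139  0.176]
 [-0.017  0.737 -0.676]]
[[-0.154 -0.988  0.007]
 [-0.988  0.154  0.013]
 [-0.014 -0.005 -1.   ]]
```

```bash
python3 - <<'E'
s=open('kin.py').read()
s=s.replace("a1,d1,L1,L2,e,L5=P","a1,d1,L1,L2,e,L5,b=P").replace("[a1,0,d1]","[a1,b,d1]").replace("230]).x","230,0]).x")
s+='''
lo=np.array([-3,-.9,.09,-1.31,.11,-2.54]);hi=np.array([3,2.11,2.58,4.45,2.69,2.54])
def ik(p,R,q0):
    g=lambda q: np.concatenate([(fk(q,P)[0]-p)/100,Ro.from_matrix(R.T@fk(q,P)[1]).as_rotvec()])
    r=least_squares(g,np.clip(q0,lo+.01,hi-.01),bounds=(lo,hi)); return r.x,np.abs(r.fun).max()
'''
open('kin.py','w').write(s)
E
python3 - <<'E'
from kin import *
print(P.round(1), np.abs(f(P)).max())
G0=np.array([532,-310,8+55+3.])
az=np.arctan2(-310,532)
for th in (35,45,55):      # final angle from vertical
  for ps in range(-120,121,20):
    a=az+np.radians(ps); t=np.radians(th)
    z=np.array([np.sin(t)*np.cos(a),np.sin(t)*np.sin(a),-np.cos(t)])
    h=np.array([np.cos(a),np.sin(a),0])
    x=np.cross(h,[0,0,1.])   # az a-90 as now (tool x = h-90deg)
    x=np.array([np.sin(a),-np.cos(a),0]); y=np.cross(z,x); R=np.c_[x,y,z]
    # try starts
    best=None
    for q4 in (-1,-.5,0,.5,1,2,3):
      for q6 in(0,1.5,-1.5):
        q,e=ik(G0+11*z,R,[az,.6,1.7,q4,.8,q6])
        if e<1e-3 and (best is None or abs(q[3])<abs(best[3])): best=q
    print(th,ps,None if best is None else best.round(2))
E
```

```text
[-4.000e-01  3.133e+02  5.654e+02  4.853e+02  7.870e+01  3.034e+02
  1.190e+01] 0.2898010728778502
35 -120 [-0.34  0.83  1.5  -0.47  1.28 -2.18]
35 -100 [-0.29  0.78  1.62 -0.63  1.1  -2.34]
35 -80 [-0.27  0.72  1.76 -0.82  0.9  -2.46]
35 -60 [-0.28  0.67  1.89 -1.05  0.69 -2.54]
35 -40 None
35 -20 [-0.43  0.61  2.09  4.29  0.28 -2.33]
35 0 [-0.55  0.6   2.12  3.06  0.19 -1.51]
35 20 [-0.68  0.61  2.09  1.92  0.3  -0.78]
35 40 [-0.77  0.63  2.01  1.36  0.49 -0.61]
35 60 [-0.82  0.67  1.89  1.03  0.71 -0.62]
35 80 [-0.82  0.72  1.76  0.8   0.92 -0.7 ]
35 100 [-0.8   0.78  1.62  0.61  1.12 -0.82]
35 120 [-0.75  0.83  1.5   0.45  1.29 -0.98]
45 -120 [-0.3   0.9   1.43 -0.55  1.43 -2.14]
45 -100 [-0.24  0.84  1.58 -0.73  1.24 -2.25]
45 -80 [-0.21  0.78  1.74 -0.96  1.03 -2.3 ]
45 -60 [-0.21  0.73  1.91 -1.27  0.81 -2.29]
45 -40 None
45 -20 [-0.39  0.67  2.16  3.87  0.52 -1.87]
45 0 [-0.56  0.66  2.19  3.1   0.5  -1.55]
45 20 [-0.72  0.67  2.16  2.34  0.53 -1.24]
45 40 [-0.84  0.69  2.05  1.69  0.65 -0.99]
45 60 [-0.89  0.73  1.91  1.24  0.83 -0.87]
45 80 [-0.88  0.78  1.74  0.93  1.04 -0.85]
45 100 [-0.85  0.84  1.58  0.71  1.26 -0.91]
45 120 [-0.79  0.9   1.43  0.53  1.45 -1.03]
55 -120 [-0.27  0.98  1.36 -0.62  1.59 -2.11]
55 -100 [-0.2   0.92  1.53 -0.82  1.38 -2.18]
55 -80 [-0.16  0.85  1.72 -1.07  1.16 -2.18]
55 -60 None
55 -40 [-0.21  0.77  2.08  4.37  0.83 -1.92]
55 -20 [-0.35  0.75  2.2   3.75  0.8  -1.7 ]
55 0 [-0.56  0.75  2.25  3.11  0.82 -1.56]
55 20 [-0.76  0.75  2.2   2.47  0.81 -1.43]
55 40 [-0.9   0.77  2.08  1.86  0.84 -1.22]
55 60 [-0.95  0.8   1.91  1.37  0.98 -1.04]
55 80 [-0.94  0.85  1.72  1.04  1.18 -0.97]
55 100 [-0.89  0.92  1.53  0.8   1.4  -0.98]
55 120 [-0.82  0.98  1.36  0.6   1.6  -1.05]
```

```bash
python3 - <<'E'
from h import *
for n in ['wrist','top']:
  p=shot(n,n+'8.png')
  for q in ['housing_lug','housing_mid','housing_foot']:
    for r in ctrl.spot_point(p,q)[:3]:
        X=w(p,r['position']); print(n,q,round(r['score'],2),np.round(X,1),np.round(px(p,X)))
o,R=st()
T=np.array([507.5,-79,21.6]); print('tool delta',(R.T@(T-np.array(o['ee_pos']))).round(1), 'to pre100',(R.T@(T-100*R[:,2]-np.array(o['ee_pos']))).round(1))
E
```

```text
wrist housing_mid 0.84 [515.3 -82.6  22.8] [285. 103.]
wrist housing_foot 0.68 [453.8 -73.7  31.3] [288. 146.]
top housing_lug 0.82 [616.5 507.8  55.3] [114. 201.]
top housing_lug 0.69 [434.1 485.1  53. ] [110. 277.]
top housing_mid 0.87 [620.5 486.   19.3] [128. 204.]
top housing_mid 0.76 [453.8 488.8  18.5] [116. 269.]
top housing_foot 0.95 [506.4 492.2  27.5] [117. 248.]
top housing_foot 0.68 [626.3 434.1  27.2] [147. 203.]
t 15.55 p [582.9 -97.5 213. ] w 57.0 F [ 0.7 -0.4  0.6]
[[-0.224 -0.659 -0.718]
 [-0.974  0.139  0.177]
 [-0.017  0.739 -0.673]]
q [-0.201  0.818  1.204  0.032  1.951  1.587]
tool delta [  2.1 -89.2 186.3] to pre100 [  2.1 -89.2  86.3]
```

View pics/wrist8.png

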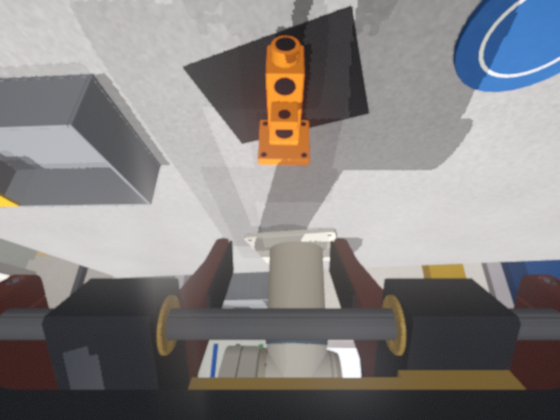

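```bash
python3 -m handwheel '[[[0,0,0],[0.4,-18,12],0.65],[[0,0,0],[0.4,-18,12],0.65],[[0,0,0],[0.4,-18,12],0.65],[[0,0,0],[0.4,-18,12],0.65],[[0,0,0],[0.4,-18,12],0.65],[[0,0,0],[0,0,20],0.65],[[0,0,0],[0,0,20],0.65],[[0,0,0],[0,0,20],0.65],[[0,0,0],[0,0,12],0.65],[[0,0,0],[0,0,0],0.65]]'
python3 - <<'E'
from h import *
o,R=st()
p=shot('wrist','wrist9.png');shot('scene','scene9.png')
T=np.array([515.4,-80.9,29])+11*R[:,2]; print(T,'tool delta',(R.T@(T-np.array(o['ee_pos']))).round(1))
E
```

```text
t: 16.38
ee_pos: [545.5, -88.4, 42.4]
orientation: [1.561, -1.945, -0.878]
ft_force: [-0.1, -0.2, -0.6]
width: 56.9
t 16.383 p [545.5 -88.4  42.4] w 56.9 F [-0.1 -0.2 -0.6]
[[-0.224 -0.657 -0.719]
 [-0.974  0.138  0.177]
 [-0.017  0.741 -0.672]]
q [-0.199  0.978  1.326  0.031  1.672  1.579]
[507.48568015 -78.95094236  21.61320668] tool delta [-0.3 10.9 43. ]
```

View pics/wrist9.png

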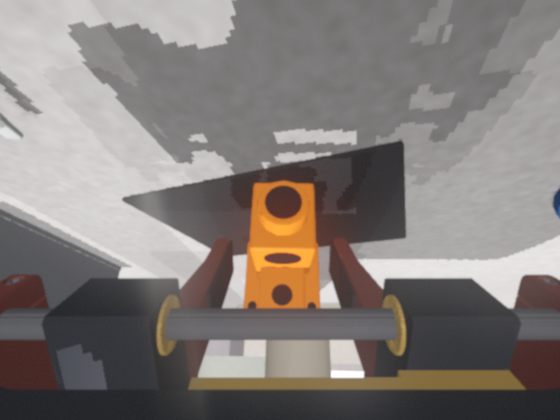

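View pics/scene9.png

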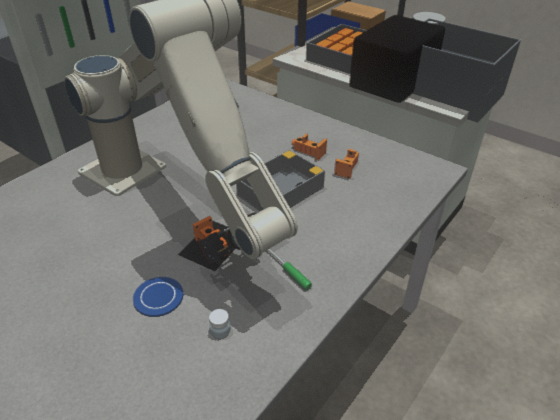

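```bash
python3 -m handwheel '[[[0,0,0],[0,5.5,4],0.65],[[0,0,0],[0,5.5,12],0.65],[[0,0,0],[0,0,12],0.65],[[0,0,0],[0,0,9],0.65],[[0,0,0],[0,0,5],0.65],[[0,0,0],[0,0,0],0.65],[[0,0,0],[0,0,0],0.65],[[0,0,0],[0,0,0],0.65],[[0,0,0],[0,0,0],0.65],[[0,0,0],[0,0,0],0.65]]'
python3 - <<'E'
from h import *
o,R=st()
p=shot('wrist','wrist10.png')
T=np.array([515.4,-80.9,29])+11*R[:,2]; print(T,'tool delta',(R.T@(T-np.array(o['ee_pos']))).round(1))
E
```

```text
t: 17.32
ee_pos: [514.5, -80.8, 24.9]
orientation: [1.569, -1.956, -0.866]
ft_force: [0.4, -0.6, 1.0]
width: 56.9
t 17.317 p [514.5 -80.8  24.9] w 56.9 F [ 0.4 -0.6  1. ]
[[-0.224 -0.668 -0.71 ]
 [-0.974  0.141  0.175]
 [-0.017  0.731 -0.682]]
q [-0.198  0.961  1.418  0.033  1.582  1.578]
[507.59501926 -78.9700384   21.49283517] tool delta [-0.2  2.4  7.6]
```

View pics/wrist10.png

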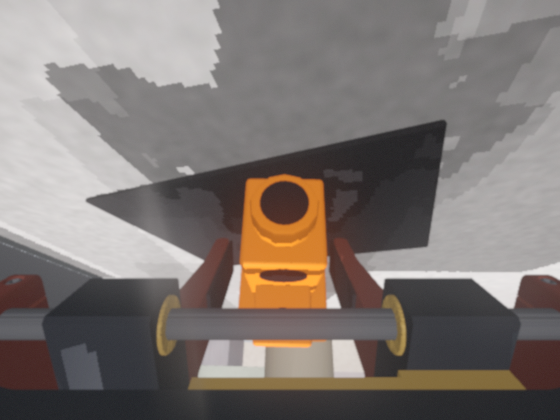

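```bash
python3 -m handwheel '[[[0,0,0],[0,2.4,4],0.65],[[0,0,0],[0,0,4],0.65],[[0,0,0],[0,0,0],0.65],[[0,0,0],[0,0,0],0],[[0,0,0],[0,0,0],0],[[0,0,0],[0,0,0],0],[[0,0,0],[0,0,0],0],[[0,0,0],[0,0,0],0],[[0,0,0],[0,0,0],0],[[0,0,0],[0,0,0],0]]'
python3 - <<'E'
from h import *
o,R=st()
E
```

```text
t: 18.2
ee_pos: [506.8, -79.1, 21.0]
orientation: [1.569, -1.956, -0.865]
ft_force: [-0.4, 0.2, -0.2]
width: 33.7
t 18.2 p [506.8 -79.1  21. ] w 33.7 F [-0.4  0.2 -0.2]
[[-0.224 -0.668 -0.709]
 [-0.974  0.141  0.175]
 [-0.017  0.73  -0.683]]
q [-0.197  0.959  1.438  0.033  1.564  1.578]
```

```bash
cat >> h.py <<'E'
Rg=np.array([[-.224,-.668,-.709],[-.974,.141,.175],[-.017,.730,-.683]]); pg=np.array([506.8,-79.1,21.0])
hg=np.array([.974,-.225,0.]); ug=np.array([0,0,1.]); midg=np.array([512.6,-80.2,23])
h_t=Rg.T@hg; u_t=Rg.T@ug; foot_t=Rg.T@(midg-55*hg+10*ug-pg)
E
python3 -m handwheel '[[[0,0,0],[0,4,-4],0],[[0,0,0],[0,10,-9],0],[[0,0,0],[0,15,-14],0],[[0,0,0],[0,18,-17],0],[[0,0,0],[0,18,-17],0],[[0,0,0],[0,18,-17],0],[[0,0,0],[0,18,-17],0],[[0.06,0,0],[0,12,-11],0],[[0.1,0,0],[0,0,0],0],[[0.1,0,0],[0,0,0],0]]'
python3 - <<'E'
from h import *
o,R=st(); print('h',R@h_t,'foot',o['ee_pos']+R@foot_t)
shot('scene','scene11.png'); shot('wrist','wrist11.png')
E
```

```text
t: 19.03
ee_pos: [507.4, -82.2, 185.8]
orientation: [1.714, -2.143, -0.623]
ft_force: [-0.3, -0.7, -2.3]
width: 33.9
t 19.033 p [507.4 -82.2 185.8] w 33.9 F [-0.3 -0.7 -2.3]
[[-0.224 -0.832 -0.507]
 [-0.974  0.182  0.132]
 [-0.017  0.524 -0.851]]
q [-0.2    0.592  1.576  0.028  1.524  1.582]
h [ 0.93790571 -0.2216036   0.26391402] foot [458.32058896 -70.34607911 184.4374312 ]
```

View pics/wrist11.png

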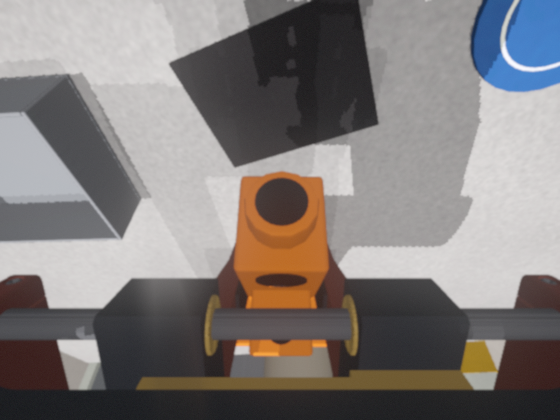

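View pics/scene11.png

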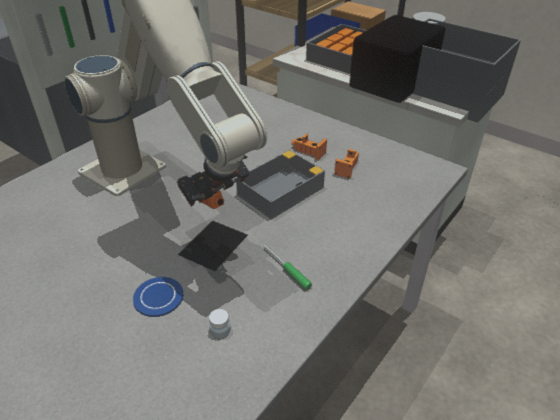

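```bash
python3 -m handwheel '[[[0.11,0,0],[0,0,-6],0],[[0.11,0,0],[0,0,-6],0],[[0.11,0,0],[0,0,-6],0],[[0.11,0,0],[0,0,-6],0],[[0.11,0,0],[0,0,-6],0],[[0,0,-0.12],[0,0,0],0],[[0,0,-0.12],[0,0,0],0],[[0,0,-0.12],[0,0,0],0],[[0,0,-0.12],[0,0,0],0],[[0,0,-0.12],[0,0,0],0]]' && python3 -m handwheel '[[[0,0,-0.12],[0,0,0],0],[[0,0,-0.12],[0,0,0],0],[[0,0,-0.12],[0,0,0],0],[[0,0,-0.12],[0,0,0],0],[[0,0,-0.12],[0,0,0],0],[[0,0,-0.1],[0,0,0],0],[[0,0,0],[0,0,0],0],[[0,0,0],[0,0,0],0],[[0,0,0],[0,0,0],0],[[0,0,0],[0,0,0],0]]'
python3 - <<'E'
from h import *
o,R=st(); print('h',R@h_t,'foot',o['ee_pos']+R@foot_t)
p=shot('wrist','wrist12.png')
for n in ['scene','top']:
  p=shot(n)
  for r in ctrl.spot_point(p,'plate_top')[:2]: print(n,r['score'],w(p,r['position']).round(1))
# final target pose model
from kin import *
T=np.array([532,-310,0])
d=T-np.array(o['ee_pos']); print('tool delta to plate xy',(R.T@d).round(1))
E
```

```text
t: 19.97
ee_pos: [508.3, -83.1, 214.2]
orientation: [-2.605, 1.738, 0.037]
ft_force: [-0.4, 0.2, -2.9]
width: 33.9
t: 20.8
ee_pos: [502.0, -81.7, 210.0]
orientation: [-3.045, 0.697, 0.094]
ft_force: [0.4, 0.4, -2.7]
width: 33.5
t 20.8 p [502.  -81.7 210. ] w 33.5 F [ 0.4  0.4 -2.7]
[[ 0.899 -0.435 -0.055]
 [-0.434 -0.9    0.03 ]
 [-0.063 -0.003 -0.998]]
q [-0.196  0.307  1.865  0.022  1.03   0.243]
h [0.33793522 0.59216402 0.73045701] foot [ 481.61526083 -118.68633483  182.26641812]
scene 0.9 [ 531.9 -310.1   12.1]
tool delta to plate xy [139.2 193.1 201.1]
```

View pics/wrist12.png

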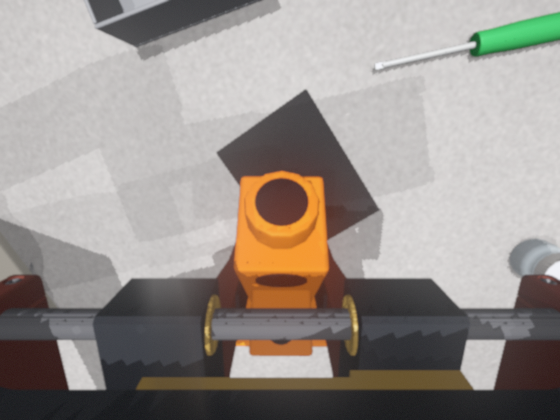

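```bash
python3 -m handwheel '[[[0,0.06,0],[6,8,0],0],[[0,0,0],[14,19,0],0],[[0,0,0],[18,25,0],0],[[0,0,0],[18,25,0],0],[[0,0,0],[18,25,0],0],[[0,0,0],[18,25,0],0],[[0,0,0],[18,25,0],0],[[0,0,0],[16,22,0],0],[[0.1,0,0],[8,11,0],0],[[0.11,0,0],[0,0,0],0]]' && python3 -m handwheel '[[[0.11,0,0],[0,0,0],0],[[0.11,0,0],[0,0,0],0],[[0.11,0,0],[0,0,0],0],[[0.11,0,0],[0,0,0],0],[[0,0,0],[0,0,0],0],[[0,0,0],[0,0,0],0],[[0,0,0],[0,0,0],0],[[0,0,0],[0,0,0],0],[[0,0,0],[0,0,0],0],[[0,0,0],[0,0,0],0]]'
python3 - <<'E'
from h import *
o,R=st(); h=R@h_t; print('h',h,'foot',o['ee_pos']+R@foot_t)
ax=R.T@np.cross(h,[0,0,1]); print('turn needed',ax)
p=shot('wrist','wrist13.png');p=shot('scene','scene13.png')
E
```

```text
t: 21.88
ee_pos: [545.6, -312.8, 210.9]
orientation: [-2.859, 0.641, -0.077]
ft_force: [-0.4, -0.5, -2.7]
width: 34.0
t: 22.72
ee_pos: [546.3, -318.0, 212.5]
orientation: [-2.424, 0.546, -0.206]
ft_force: [0.3, 0.7, -2.7]
width: 33.9
t 22.717 p [ 546.3 -318.   212.5] w 33.9 F [ 0.3  0.7 -2.7]
[[ 0.902 -0.333  0.276]
 [-0.432 -0.711  0.554]
 [ 0.012 -0.619 -0.785]]
q [-0.827  0.583  1.576  0.641  1.317 -0.657]
h [0.02637754 0.08020577 0.99563906] foot [ 539.41839512 -332.47176226  164.61958575]
turn needed [ 0.08372059 -0.00793323  0.00752778]
```

View pics/wrist13.png

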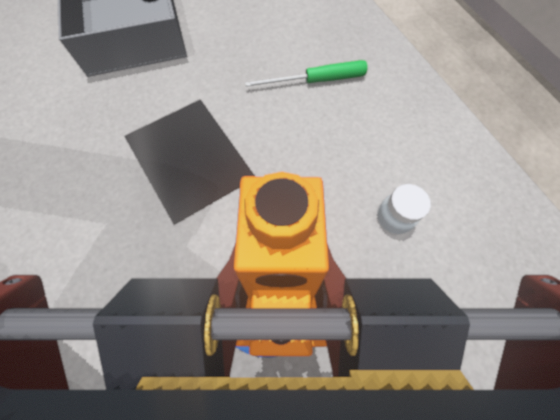

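View pics/scene13.png

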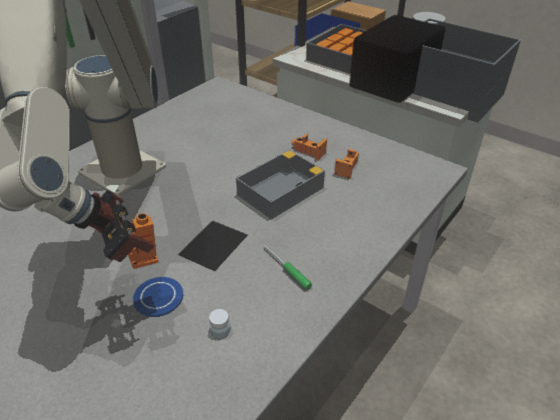

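```bash
python3 -m handwheel '[[[0.084,-0.008,0.008],[0,0,0],0],[[0,0,0],[0,0,0],0],[[0,0,0],[0,0,0],0],[[0,0,0],[0,0,0],0],[[0,0,0],[0,0,0],0],[[0,0,0],[0,0,0],0],[[0,0,0],[0,0,0],0],[[0,0,0],[0,0,0],0],[[0,0,0],[0,0,0],0],[[0,0,0],[0,0,0],0]]'
cat > tgt.py <<'E'
from h import *
import sys
o,R=st(); h=R@h_t; F=o['ee_pos']+R@foot_t; print('h',h.round(3),'foot',F.round(1))
print('turn needed',(R.T@np.cross(h,[0,0,1])).round(3))
for z in map(float,sys.argv[1:]): print(z,'tool delta',(R.T@(np.array([532.3,-309.8,z])-F)).round(1))
print('up in tool',R.T@[0,0,1])
E
python3 tgt.py 40 12 8
python3 - <<'E'
from h import *
p=shot('top','top14.png')
for r in ctrl.spot_point(p,'plate_top')[:2]+ctrl.spot_point(p,'housing_foot')[:2]+ctrl.spot_point(p,'housing_mid')[:3]: print(r['score'],w(p,r['position']).round(1))
E
```

```text
t: 23.65
ee_pos: [548.1, -316.0, 215.3]
orientation: [-2.35, 0.527, -0.213]
ft_force: [-1.4, -0.5, -2.2]
width: 33.5
t 23.65 p [ 548.1 -316.   215.3] w 33.5 F [-1.4 -0.5 -2.2]
[[ 0.903 -0.312  0.294]
 [-0.429 -0.666  0.61 ]
 [ 0.005 -0.677 -0.736]]
q [-0.845  0.609  1.561  0.691  1.371 -0.688]
h [-0.001  0.009  0.999] foot [ 542.6 -327.1  166.3]
turn needed [ 0.008 -0.003  0.003]
40.0 tool delta [-17.4  77.3 100.4]
12.0 tool delta [-17.6  96.2 121. ]
8.0 tool delta [-17.6  98.9 124. ]
up in tool [ 0.00532897 -0.67726748 -0.73571758]
0.85 [ 531.9 -311.3    7.8]
0.8 [ 538.  -326.6  168.6]
0.8 [628.5 433.6  30. ]
0.89 [ 545.8 -317.8  219.8]
0.65 [619.  488.   16.4]
```

View pics/top14.png

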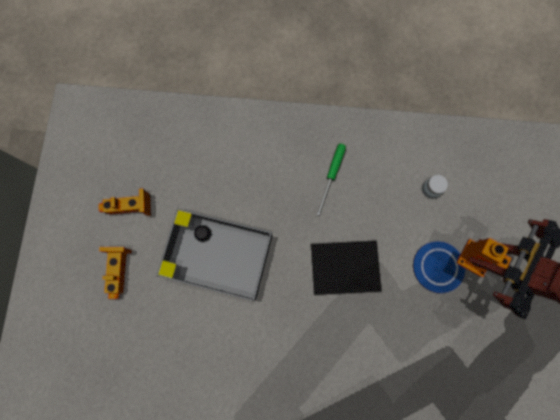

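```bash
python3 -m handwheel '[[[0,0,0],[-2,5,6],0],[[0,0,0],[-3,10,13],0],[[0,0,0],[-3,13,17],0],[[0,0,0],[-3,13,17],0],[[0,0,0],[-3,13,17],0],[[0,0,0],[-2,12,16],0],[[0,0,0],[-1,8,10],0],[[0,0,0],[0,3,4],0],[[0,0,0],[0,0,0],0],[[0,0,0],[0,0,0],0]]'; python3 tgt.py 20 11 8
python3 - <<'E'
from h import *
p=shot('scene','scene15.png'); im=p['pixels'][210:330,90:250,::-1]; cv2.imwrite('pics/crop15.png',cv2.resize(im,None,fx=5,fy=5,interpolation=cv2.INTER_CUBIC))
E
```

```text
t: 24.68
ee_pos: [534.9, -296.5, 75.6]
orientation: [-2.35, 0.53, -0.209]
ft_force: [0.4, -0.3, -1.6]
width: 34.1
t 24.683 p [ 534.9 -296.5   75.6] w 34.1 F [ 0.4 -0.3 -1.6]
[[ 0.903 -0.315  0.292]
 [-0.43  -0.665  0.611]
 [ 0.002 -0.677 -0.736]]
q [-0.84   0.778  1.645  0.743  1.178 -0.855]
h [0.003 0.008 0.999] foot [ 529.2 -307.5   26.7]
turn needed [ 0.008 -0.     0.   ]
20.0 tool delta [3.8 5.1 4.4]
11.0 tool delta [ 3.8 11.1 11. ]
8.0 tool delta [ 3.8 13.2 13.2]
up in tool [ 0.00159801 -0.67676779 -0.73619481]
```

View pics/crop15.png

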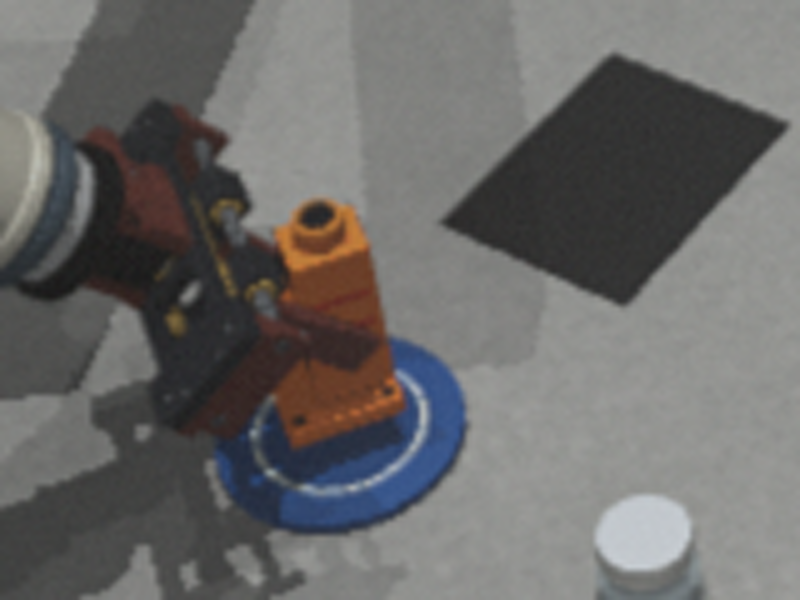

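```bash
python3 -m handwheel '[[[0.008,0,0],[1,2,2],0],[[0,0,0],[1,2,2],0],[[0,0,0],[1,2,2],0],[[0,0,0],[1,2,2],0],[[0,0,0],[0,1,1],0],[[0,0,0],[0,0,0],0],[[0,0,0],[0,0,0],0],[[0,0,0],[0,0,0],0],[[0,0,0],[0,0,0],0],[[0,0,0],[0,0,0],0]]'; python3 tgt.py 11 8
```

```text
t: 25.57
ee_pos: [541.2, -301.7, 66.2]
orientation: [-2.346, 0.525, -0.22]
ft_force: [0.2, 0.1, -2.3]
width: 34.0
t 25.567 p [ 541.2 -301.7   66.2] w 34.0 F [ 0.2  0.1 -2.3]
[[ 0.903 -0.309  0.3  ]
 [-0.43  -0.664  0.611]
 [ 0.01  -0.681 -0.732]]
q [-0.841  0.801  1.628  0.753  1.174 -0.868]
h [-0.007  0.006  0.999] foot [ 536.  -312.7   17.2]
turn needed [ 0.003 -0.007  0.006]
11.0 tool delta [-4.6  3.5  5.2]
8.0 tool delta [-4.7  5.5  7.4]
up in tool [ 0.01028746 -0.68093531 -0.73227131]
```

```bash
python3 -m handwheel '[[[0,0,0],[-1,0.8,1],0],[[0,0,0],[-1,0.8,1],0],[[0,0,0],[-1,0.8,1],0],[[0,0,0],[0,0.8,1],0],[[0,0,0],[0,0.7,0.7],0],[[0,0,0],[0,0,0],0],[[0,0,0],[0,0,0],0],[[0,0,0],[0,0,0],0],[[0,0,0],[0,0,0],0],[[0,0,0],[0,0,0],0]]'; python3 tgt.py 8
```

```text
t: 26.4
ee_pos: [538.3, -299.8, 59.5]
orientation: [-2.346, 0.525, -0.22]
ft_force: [-0.1, -0.4, -3.0]
width: 34.0
t 26.4 p [ 538.3 -299.8   59.5] w 34.0 F [-0.1 -0.4 -3. ]
[[ 0.903 -0.309  0.3  ]
 [-0.43  -0.664  0.612]
 [ 0.01  -0.681 -0.732]]
q [-0.842  0.808  1.635  0.757  1.164 -0.88 ]
h [-0.007  0.006  0.999] foot [ 533.1 -310.8   10.5]
turn needed [ 0.003 -0.007  0.006]
8.0 tool delta [-1.2  1.3  2.2]
up in tool [ 0.01016287 -0.68101672 -0.73219734]
```

```bash
python3 -m handwheel '[[[0,0,0],[0,0.5,0.5],0],[[0,0,0],[0,0.5,0.5],0],[[0,0,0],[0,0,0],0],[[0,0,0],[0,0,0],0],[[0,0,0],[0,0,0],0],[[0,0,0],[0,0,0],0],[[0,0,0],[0,0,0],0],[[0,0,0],[0,0,0],0],[[0,0,0],[0,0,0],0],[[0,0,0],[0,0,0],0]]'; python3 tgt.py 8
```

```text
t: 27.23
ee_pos: [538.4, -300.0, 58.1]
orientation: [-2.346, 0.525, -0.221]
ft_force: [0.3, 0.3, -3.2]
width: 33.8
t 27.233 p [ 538.4 -300.    58.1] w 33.8 F [ 0.3  0.3 -3.2]
[[ 0.903 -0.309  0.3  ]
 [-0.43  -0.664  0.611]
 [ 0.011 -0.681 -0.732]]
q [-0.843  0.81   1.635  0.758  1.163 -0.882]
h [-0.007  0.007  0.999] foot [ 533.2 -311.     9.1]
turn needed [ 0.003 -0.007  0.007]
8.0 tool delta [-1.4  0.2  1.3]
up in tool [ 0.01056188 -0.68088934 -0.73231014]
```

Not yet touching (force still shows the weight). A little further.

```bash
python3 -m handwheel '[[[0,0,0],[0,0.5,0.5],0],[[0,0,0],[0,0.4,0.4],0],[[0,0,0],[0,0,0],0],[[0,0,0],[0,0,0],0],[[0,0,0],[0,0,0],0],[[0,0,0],[0,0,0],0],[[0,0,0],[0,0,0],0],[[0,0,0],[0,0,0],0],[[0,0,0],[0,0,0],0],[[0,0,0],[0,0,0],0]]'; python3 tgt.py 8
```

```text
t: 28.07
ee_pos: [538.4, -300.1, 56.7]
orientation: [-2.346, 0.525, -0.221]
ft_force: [0.2, 0.8, -2.7]
width: 34.0
t 28.067 p [ 538.4 -300.1   56.7] w 34.0 F [ 0.2  0.8 -2.7]
[[ 0.903 -0.309  0.3  ]
 [-0.43  -0.664  0.611]
 [ 0.01  -0.681 -0.732]]
q [-0.843  0.812  1.634  0.758  1.161 -0.883]
h [-0.007  0.007  0.999] foot [ 533.2 -311.1    7.6]
turn needed [ 0.003 -0.007  0.006]
8.0 tool delta [-1.4 -0.8  0.2]
up in tool [ 0.01049613 -0.68088995 -0.73231052]
```

```bash
python3 -m handwheel '[[[0,0,0],[0,0.4,0.4],0],[[0,0,0],[0,0,0],0],[[0,0,0],[0,0,0],0],[[0,0,0],[0,0.4,0.4],0],[[0,0,0],[0,0,0],0],[[0,0,0],[0,0,0],0],[[0,0,0],[0,0,0],0],[[0,0,0],[0,0,0],0],[[0,0,0],[0,0,0],0],[[0,0,0],[0,0,0],0]]'; python3 tgt.py 8
python3 - <<'E'
from h import *
p=shot('scene','scene16.png'); im=p['pixels'][210:330,90:250,::-1]; cv2.imwrite('pics/crop16.png',cv2.resize(im,None,fx=5,fy=5,interpolation=cv2.INTER_CUBIC))
E
```

```text
t: 28.9
ee_pos: [538.5, -300.3, 55.9]
orientation: [-2.346, 0.525, -0.221]
ft_force: [0.2, -0.7, -2.2]
width: 33.9
t 28.9 p [ 538.5 -300.3   55.9] w 33.9 F [ 0.2 -0.7 -2.2]
[[ 0.903 -0.308  0.3  ]
 [-0.43  -0.664  0.611]
 [ 0.011 -0.681 -0.732]]
q [-0.843  0.814  1.634  0.759  1.161 -0.885]
h [-0.008  0.006  0.999] foot [ 533.4 -311.3    6.9]
turn needed [ 0.002 -0.007  0.007]
8.0 tool delta [-1.6 -1.4 -0.2]
up in tool [ 0.01094705 -0.68110497 -0.73210394]
```

View pics/crop16.png

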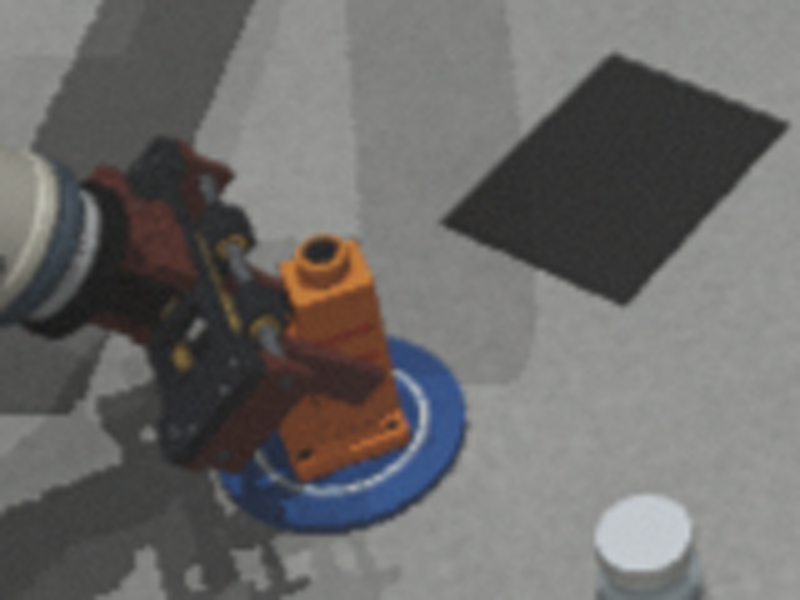

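```bash
python3 -m handwheel '[[[0,0,0],[0,0.5,0.5],0],[[0,0,0],[0,0,0],0],[[0,0,0],[0,0.5,0.5],0],[[0,0,0],[0,0,0],0],[[0,0,0],[0,0,0],0],[[0,0,0],[0,0,0],0],[[0,0,0],[0,0,0],0],[[0,0,0],[0,0,0],0],[[0,0,0],[0,0,0],0],[[0,0,0],[0,0,0],0]]'; python3 tgt.py 8
```

```text
t: 29.78
ee_pos: [538.7, -300.6, 55.9]
orientation: [-2.345, 0.524, -0.222]
ft_force: [-0.9, -0.2, 0.6]
width: 34.1
t 29.783 p [ 538.7 -300.6   55.9] w 34.1 F [-0.9 -0.2  0.6]
[[ 0.903 -0.307  0.301]
 [-0.43  -0.664  0.612]
 [ 0.012 -0.682 -0.731]]
q [-0.843  0.815  1.633  0.76   1.162 -0.886]
h [-0.009  0.005  0.999] foot [ 533.6 -311.5    6.8]
turn needed [ 0.001 -0.008  0.007]
8.0 tool delta [-1.9 -1.5 -0.2]
up in tool [ 0.01159704 -0.68213783 -0.73113165]
```

```bash
python3 -m handwheel '[[[0,0,0],[0,0,0],0.6],[[0,0,0],[0,0,0],0.6],[[0,0,0],[0,0,0],0.6],[[0,0,0],[0,0,0],0.6],[[0,0,0],[0,0,0],0.6],[[0,0,0],[0,0,-5],0.6],[[0,0,0],[0,0,-12],0.6],[[0,0,0],[0,0,-20],0.6],[[0,0,0],[0,0,-25],0.6],[[0,0,0],[0,0,-25],0.6]]' && python3 -m handwheel '[[[0,0,0],[0,0,-25],0.6],[[0,0,0],[0,0,-25],0.6],[[0,0,0],[0,0,-20],0.6],[[0,0,0],[0,0,-10],0.6],[[0,0,0],[0,0,0],0.6],[[0,0,0],[0,0,0],0.6],[[0,0,0],[0,0,0],0.6],[[0,0,0],[0,0,0],0.6],[[0,0,0],[0,0,0],0.6],[[0,0,0],[0,0,0],0.6]]'
python3 - <<'E'
from h import *
st()
for n in ['scene','top','wrist']:
  p=shot(n,n+'17.png')
  for q in ['housing_lug','housing_mid','housing_foot','plate_top','cap_mid','jar_mid','driver']:
    for r in ctrl.spot_point(p,q)[:3]:
        X=w(p,r['position']); print(n,q,round(r['score'],2),np.round(X,1))
E
```

```text
t: 30.62
ee_pos: [510.5, -352.0, 119.5]
orientation: [-2.34, 0.522, -0.212]
ft_force: [0.2, -0.4, 0.0]
width: 53.0
t: 31.45
ee_pos: [483.1, -408.4, 186.1]
orientation: [-2.345, 0.526, -0.217]
ft_force: [0.1, 0.5, 0.8]
width: 53.0
t 31.45 p [ 483.1 -408.4  186.1] w 53.0 F [0.1 0.5 0.8]
[[ 0.903 -0.31   0.298]
 [-0.43  -0.663  0.613]
 [ 0.007 -0.681 -0.732]]
q [-1.002  0.689  1.489  0.625  1.445 -0.798]
scene housing_lug 0.96 [615.8 506.   51.8]
scene housing_lug 0.66 [ 523.8 -336.1   79.2]
scene housing_lug 0.64 [430.8 486.9  53.5]
scene housing_mid 0.85 [615.9 487.8  19.8]
scene housing_mid 0.59 [455.5 489.4  19.5]
scene housing_mid 0.58 [ 537.8 -304.2   62.6]
scene housing_foot 0.74 [508.1 489.9  35. ]
scene housing_foot 0.63 [625.  433.   33.4]
scene housing_foot 0.61 [ 534.8 -310.1    8. ]
scene jar_mid 0.76 [ 736.1 -291.7   27.4]
scene driver 0.91 [738.6 -19.9   2. ]
top housing_lug 0.9 [ 522.3 -328.6   86.1]
top housing_lug 0.66 [432.4 487.7  52.5]
top housing_lug 0.58 [613.  505.   55.7]
top housing_mid 0.93 [ 535.6 -304.5   63.1]
top housing_mid 0.65 [621.7 485.4  18.8]
top housing_mid 0.58 [452.2 487.8  19.5]
top housing_foot 0.85 [629.8 430.   28. ]
top housing_foot 0.77 [504.8 494.1  30.1]
top housing_foot 0.66 [ 530.  -310.1   12.5]
top plate_top 0.67 [ 532.4 -311.2    6.4]
top cap_mid 0.49 [565.7 293.1  14.2]
top jar_mid 0.87 [ 737.5 -287.1   26.9]
top driver 0.91 [735.6 -26.1   1.8]
wrist housing_lug 0.87 [ 524.3 -334.9   78.8]
wrist housing_mid 0.57 [ 539.1 -303.4   64.9]
wrist housing_foot 0.58 [ 530.2 -313.6    6.8]
wrist jar_mid 0.66 [ 733.2 -286.8   25.7]
wrist driver 0.9 [732.7 -26.3  -1.1]
```

View pics/scene17.png

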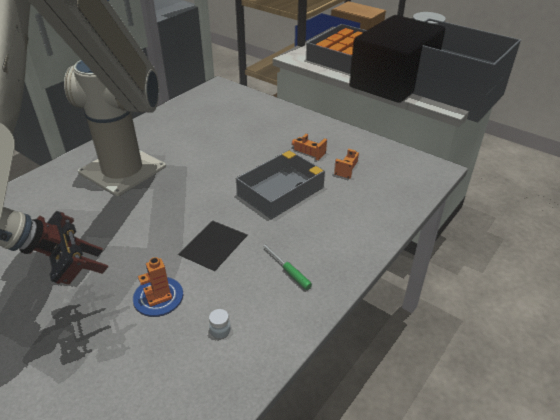

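View pics/wrist17.png

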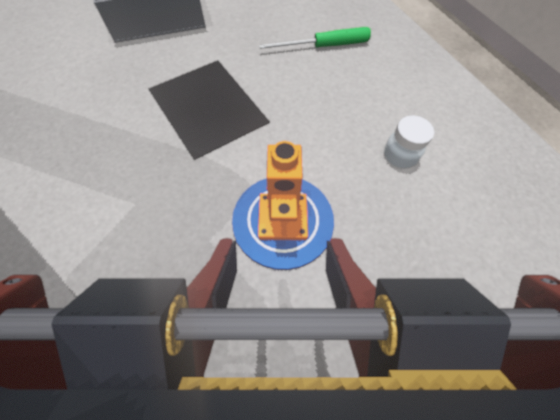

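The housing stands upright and centred inside the white circle (wrist picture about 284,215). The foot is within about 3 mm of the plate centre, the gripper is clear, and the cap, jar and driver have not moved. Handing in.

```bash
python3 -c "
from workcell import ctrl
print(ctrl.close_job())"
```

```text
the job is handed in; nothing more can be done
None
```

The housing is standing upright on its foot on the blue plate, and the job was handed in at about 31.6 s of the allowed 69 s. No verdict is given, so what follows is from my own checks.

**What I did**
- **Drawing out:** I pinched the lug and drew the housing about 62 mm level along the tote. The wrist force read about 2 N after the draw.
- **Mat:** I laid it on its back on the mat and let go. The networks put housing_mid within about 5 mm of the mat centre.
- **Plate:** I re-gripped it across the flanks with the tool tilted about 47°, turned it 90° and lowered it onto the plate. Touch-down was in sub-millimetre steps, with about 3 N of force change. Then I released it and backed clear.

**Last checks**
- **Position:** The three cameras put the foot within about 4 mm of the plate centre and housing_mid about 63 mm above the bench, as it should be. The housing looks upright in the scene and wrist pictures. I did not measure its tilt after letting go, but just before release the arm's pose gave about 0.01 rad.
- **Other things:** The driver and the jar read within about 7 mm of where they started, and the cap within about 3 mm, which is close to what the networks can resolve. The gripper touches nothing.

**Disagreements:** The arm's own position put the foot at 6.8 mm height at touch-down, against 8 mm for the plate top. The cameras gave 6.8 to 12.5 mm. Both are within the stated accuracy.

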